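# Close up the party music set and switch it on

## Robot

A 6-joint arm with a two-finger parallel gripper is mounted at the origin on the work surface. World frame = base frame: x ahead of the robot, y to its left, z up, the work surface at z = 0. Lengths are in mm, angles in rad, forces in N, time in s.
With the tool pointing down it reaches from about 350 to 875 mm from the base axis. Payload 4.2 kg.
Tool frame: the origin (TCP) lies on the mounting face of the last link; the fingertips stand 173 mm ahead of it and the grasp point (between the pads) lies 155 mm ahead of it (tcp_to_grasp is the distance from the TCP to the grasp point, in mm); z points along the fingers, y is the direction in which the jaws open and shut (so a half turn about z gives the same grasp; the last joint's range is limited). The gripper opens to 85 mm and grips with 20 to 120 N. Pads are 22 mm wide; open, the fingers measure 114 mm over their backs; the gripper's body (76 mm by 85 mm) begins 54 mm behind the grasp point. The pads swing forward as they close: fully open they stand 13 mm farther back than shut.
Start: joints at [-0.847, 0.385, 0.008, 0, -1.194, -0.259], TCP at [280.164, -558.666, 404.712] pointing down, gripper open.
Joint ranges: [-3.14, 3.14], [-1.21, 2.06], [-1.07, 1.41], [-3.16, 2.05], [-2.99, -0.16], [-3.1, 3.1]. Speed limits (rad/s): [2.79, 2.79, 3.14, 3.14, 3.14, 3.14].

## Interface

Orientations are given as a unit quaternion [x, y, z, w].
In Python, from bench import * gives the robot as it stands. The module is installed in compiled form; this text tells all that it offers.
- The arm moves only by the tool apply_moves, never from a script. Its arguments are lists of equal length, an entry for each row: "fingers": the closure, from 0 (fully open) to 1 (shut); "dp": the shift along the world's x, y, z in cm, a list of three; "yaw": the turn about the world's z in degrees. A call has 1 to 10 rows; each row is the pose to reach, as a shift and turn from the pose measured when the call began; what a row does not reach only later rows make up. A row lasts 1/10 s, in which the tool goes at most 50 mm and 8.59 degrees, less where a joint would pass 70% of its speed; a pose out of reach is approached as far as the arm can. A call with a gripper value outside its range is refused whole. The fingers move at their own pace and stop on an object; the grip force is fixed at half the most. Time passes only in rows, so rows that repeat a pose let the fingers close. It gives the time, the measured TCP pose, the force and the opening at its end, in the units of the state.
- read_state(): the state, without advancing time (a new reading comes with each control period).
- get_image(name): name is "scene" or "top" or "wrist"; returns a dict with "color" (384x512x3 uint8, blue, green, red), "mtx" (3x3 intrinsics, pixels), "k1" (the pictures are not rectified: a ray, as slopes to the right and down, at radius r is drawn at 1 + k1 r^2 times it, then the intrinsics apply), "camera_from_world" (4x4, takes a point from world to camera coordinates); the wrist camera has in their place "tool_from_camera" (4x4, takes a point from camera to tool coordinates, whose origin is the TCP and whose axes are the flange's). Camera axes: x right, y down, z forward; pixel columns grow to the right and rows downward; lengths in mm; the calibration is good to about 2 mm. A picture is of the moment at which its call begins: read the wrist's pose just before it. There is no depth.
- job_done(): hands the job in, once; it reports no verdict.
The state is a dict: "clock": time; "joints": joint angles; "joint_vel": joint speeds; "joint_efforts": joint torques, N m; "position": TCP position; "ee_rot": TCP orientation; "contact_force": force on the tool from outside, world axes, zero at the start; "wrist_torque": the same for the moment, N m; "gripper_width": finger opening in mm.
Only numpy, scipy, OpenCV 4.12 (cv2) and the standard library are available. Lean on these libraries where they do the work, as an engineer would, in place of code of your own. Each camera call takes 0.05 s, during which the arm holds its last target. There are 200 camera calls.

## Task

Put the music set back together: take the green bottle out of the gap at the open end of the control unit and stand it upright elsewhere on the table, then set the loose speaker there and butt it tight against the unit, with no gap along the joint and its grille side flush with the unit's front. With the speaker in place, twist the red knob on the unit clockwise (seen from above) to its stop and let it spring back. Do not knock the green bottle over, and leave the bowl, the party hat and the amber bottle where they stand.

Things in the scene. Friction and masses are not known exactly. Their poses are not given: they have to be found in the camera images.
- unit: music set fixed to the table: aluminium control unit 110 deep (x), 120 wide (y), 90 mm high, with a twin of the loose speaker joined for good to its -y end (y -60 to -151 mm). Origin: centre of the aluminium unit's underside. Front (black panel, grille) faces its own -x, at x = -55 mm. The loose speaker belongs at the open end: flat upright face at y = +60 mm with copper strips
- knob (a joint): red knob on top of the control unit: turn angle in rad, 0 at rest, growing clockwise seen from above, stop at 1.2; a spring (about 0.14 N m at the stop) turns it back to 0
- knob_grip (a point): where to grip the knob, on its upright axis above the control unit's centre, 124 mm above the table. The grip is a red bar 56 long, 14 wide, 30 mm high (106 to 136 mm above the table) on a grey disc of 60 mm diameter; at rest the bar lies along the unit's x axis
- speaker: loose walnut speaker, 110 deep (x), 90 wide (y), 90 mm high, 0.4 to 0.8 kg. Origin: centre of its underside. Front (black grille, copper cone) faces its own -x; the side with three copper strips, own y = -45 mm, goes against the control unit; joined, its origin lies at x = 0, y = +105 mm in the unit's frame with the same yaw
- speaker_handle (a point): centre of the orange bar of the loose speaker's carrying handle, 118 mm above its underside, over its centre. The bar is 80 long (along the speaker's x), 16 wide and 16 mm high, on two end posts; free space of 20 mm below it
- mate_front (a point): loose speaker's lower corner at the front end of its copper-strip side (own x = -55, y = -45 mm, z = 0)
- mate_back (a point): loose speaker's lower corner at the back end of its copper-strip side (own x = +55, y = -45 mm, z = 0)
- green_bottle: green bottle, upright, 205 mm high; body 58 mm in diameter up to 105 mm, narrowing to a neck 27 mm in diameter from 150 mm to the top. Stands in the gap. Origin: centre of its underside
- amber_bottle: amber bottle with black cap, 68 mm in diameter, 220 mm high, standing behind the gap. Origin: centre of its underside. To be left alone
- bowl: white bowl, 140 mm across, 60 mm high. Origin: centre of its underside. To be left alone
- hat: gold party hat, a cone 92 mm across its foot and 130 mm high. Origin: centre of its underside. To be left alone
Things that resemble listed ones, but are neither listed nor needed, are in the scene too. Of the things like the green_bottle, leave any that is purple; of the rest the smaller one is meant.

How it is judged:
By the outcome, as a careful person would: the job done as asked, in the order asked, and still so for the second after the job is handed in, with the robot touching nothing.
It also fails if it takes over 72 s, if anything falls off the work surface, if the arm or the gripper's body presses on something with over 40 N, if the wrist force passes 120 N, or if a joint passes its speed limit or range.

## Working session

There is one attempt and no reset: what is moved stays moved. The work goes in short steps, Python scripts to look and compute and a tool call to move; the robot and the scene stay as the last step left them, time stands still between calls to the robot, and variables do not carry over. Pictures are saved under pics/ and viewed, about 8 in all and at most 12, crops included, and the job is handed in when it is done.

Besides the shell and the picture viewer there is one more tool, called after "Call:" as name(argument=value, ...), one argument or row to a line, values as JSON. apply_moves: Moves the arm, as the interface text tells. Its arguments: {"type":"object","properties":{"fingers":{"type":"array","items":{"type":"number"}},"dp":{"type":"array","items":{"type":"array","items":{"type":"number"}}},"yaw":{"type":"array","items":{"type":"number"}}},"required":["fingers","dp","yaw"]}

```bash
mkdir -p pics; cat > h.py <<'E'
from bench import *
import numpy as np, cv2
from scipy.spatial.transform import Rotation as R
def grab(n):
    s=read_state(); im=get_image(n)
    if n=="wrist":
        T=np.eye(4);T[:3,:3]=R.from_quat(s["ee_rot"]).as_matrix();T[:3,3]=s["position"]
        im["camera_from_world"]=np.linalg.inv(T@np.array(im["tool_from_camera"]))
    return im
def dist(im): return np.array([im["k1"],0,0,0,0],float)
def ray(im,uv):
    p=cv2.undistortPoints(np.array(uv,float).reshape(-1,1,2),np.array(im["mtx"],float),dist(im)).reshape(-1,2)
    W=np.linalg.inv(im["camera_from_world"]); d=np.c_[p,np.ones(len(p))]@W[:3,:3].T
    return W[:3,3],d
def plane(im,uv,z):
    o,d=ray(im,uv); return o+d*((z-o[2])/d[:,2])[:,None]
def proj(im,P):
    C=np.array(im["camera_from_world"]); P=np.array(P,float).reshape(-1,1,3)
    return cv2.projectPoints(P,cv2.Rodrigues(C[:3,:3])[0],C[:3,3],np.array(im["mtx"],float),dist(im))[0].reshape(-1,2)
def tri(ims,uvs):
    A=np.zeros((3,3));b=np.zeros(3)
    for im,uv in zip(ims,uvs):
        o,d=ray(im,[uv]);d=d[0]/np.linalg.norm(d[0]);M=np.eye(3)-np.outer(d,d);A+=M;b+=M@o
    return np.linalg.solve(A,b)
E
python3 - <<'E'
from h import *
s=read_state();print(s)
for n in("scene","top"):
    im=grab(n);cv2.imwrite(f"pics/{n}0.png",im["color"]);np.save(f"{n}0.npy",im,allow_pickle=True)
    W=np.linalg.inv(im["camera_from_world"]);print(n,W.round(2),im["mtx"],im["k1"])
    o=im["color"]; cv2.imwrite(f"pics/{n}0b.png",cv2.resize(o,(800,600),interpolation=cv2.INTER_CUBIC))
E
```

```text
{'clock': 0.0, 'joints': array([-8.47390207e-01,  3.85571714e-01,  6.61942634e-03, -4.79945131e-04,
       -1.19396266e+00, -2.58591215e-01]), 'joint_vel': array([ 2.92159859e-04, -1.07960464e-03, -1.01739532e-03,  3.58021674e-04,
        2.32666783e-03,  6.81485124e-05]), 'joint_efforts': array([ 7.03067435e-04, -3.92286050e+01,  1.88396734e+01,  4.18601543e+00,
       -4.63300006e-03, -7.25170707e-06]), 'position': array([ 280.09876798, -558.49952947,  403.61232731]), 'ee_rot': array([-2.30234620e-01,  9.73134548e-01,  1.03933195e-03, -3.02780796e-04]), 'contact_force': array([-0.57762096,  0.0655117 ,  0.16496594]), 'wrist_torque': array([-0.04457373, -0.00930373,  0.0643327 ]), 'gripper_width': 85.01047005718152}
scene [[ 9.00000e-02  8.20000e-01 -5.60000e-01  1.30894e+03]
 [ 1.00000e+00 -8.00000e-02  5.00000e-02 -8.01200e+01]
 [-1.00000e-02 -5.60000e-01 -8.30000e-01  1.24254e+03]
 [ 0.00000e+00  0.00000e+00  0.00000e+00  1.00000e+00]] [[410.29956045   0.         253.46551203]
 [  0.         410.29956045 194.47701769]
 [  0.           0.           1.        ]] 0.0442799381179821
top [[ 1.00000e-02 -1.00000e+00  8.00000e-02  4.36740e+02]
 [-1.00000e+00 -1.00000e-02 -0.00000e+00  1.22900e+01]
 [ 0.00000e+00 -8.00000e-02 -1.00000e+00  1.47829e+03]
 [ 0.00000e+00  0.00000e+00  0.00000e+00  1.00000e+00]] [[451.46919154   0.         254.99389752]
 [  0.         451.46919154 185.73937177]
 [  0.           0.           1.        ]] -0.0818329095865448
```

View pics/scene0b.png

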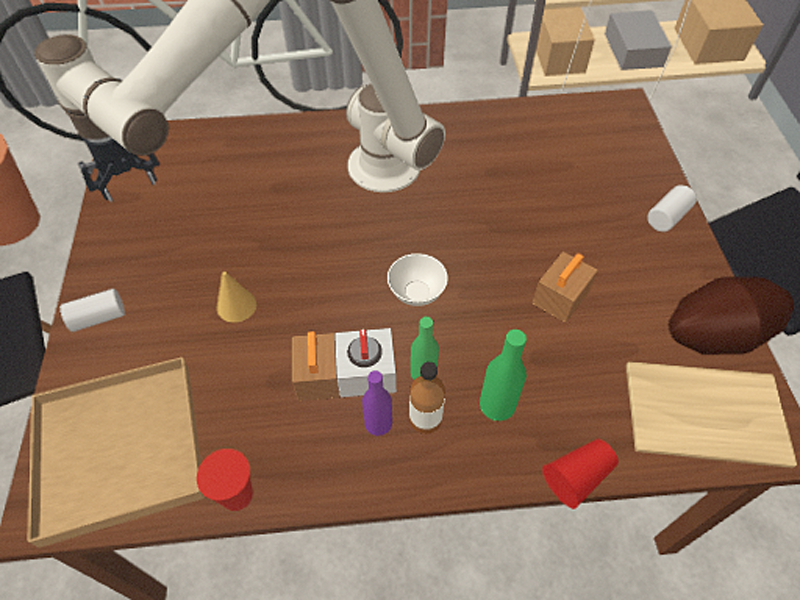

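View pics/top0b.png

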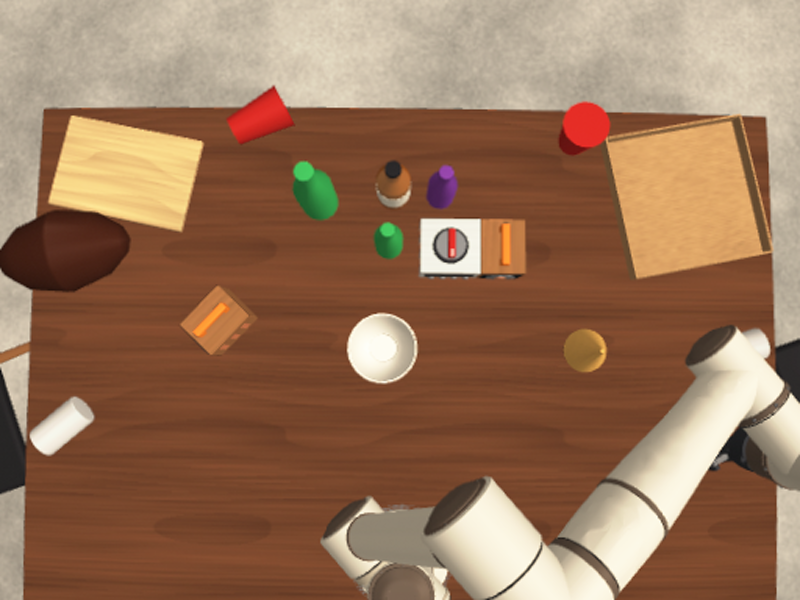

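The scaled top picture shows the bottle-like things: small green (388,240), big green (315,190), and purple (440,187). The small green one is meant, since it is the smaller non-purple one and stands in the gap. The loose speaker is at (215,320) and its joined twin at (505,245).

```bash
cat > m.py <<'E'
from h import *
def comps(im,lo,hi,amin=25):
    hsv=cv2.cvtColor(im["color"],cv2.COLOR_BGR2HSV);m=cv2.inRange(hsv,lo,hi)
    n,l,s,c=cv2.connectedComponentsWithStats(m)
    return [(c[i],s[i],(l==i).astype(np.uint8)) for i in range(1,n) if s[i,4]>=amin]
def rect(mask): 
    p=cv2.findContours(mask,cv2.RETR_EXTERNAL,cv2.CHAIN_APPROX_NONE)[0]
    return max(p,key=len).reshape(-1,2).astype(float)
def bar(im,mask,z):
    ys,xs=np.nonzero(mask);P=plane(im,np.c_[xs,ys],z)[:,:2].astype(np.float32)
    return cv2.minAreaRect(P)
E
python3 - <<'E'
from m import *
for n in("top","scene"):
    im=np.load(f"{n}0.npy",allow_pickle=True).item()
    print(n)
    for nm,lo,hi,z in(("orange",(8,200,200),(18,255,255),126),("green",(55,120,60),(80,255,255),205),("red",(0,190,120),(4,255,255),136),("white",(0,0,190),(180,30,255),90)):
        for c,s,m in comps(im,lo,hi):
            print(nm,c.round(1),s,[np.round(v,1) for v in bar(im,m,z)])
im=np.load("top0.npy",allow_pickle=True).item();cv2.imwrite("pics/c1.png",cv2.resize(im["color"][80:260,100:350],None,fx=3.2,fy=3.2,interpolation=cv2.INTER_CUBIC))
E
```

```text
top
orange [323.  155.3] [321 143   5  27 123] [array([ 636.8, -194.2]), array([12.2, 79.4]), np.float64(89.8)]
orange [134.2 204.3] [124 194  23  22 131] [array([483.6, 373. ]), array([20.1, 80.7]), np.float64(47.8)]
green [200.8 122.2] [188 104  28  36 730] [array([721.9, 169.5]), array([115.3,  68. ]), np.float64(27.5)]
green [248.2 153.6] [240 143  18  22 311] [array([629.7,  30.3]), array([60.4, 48.4]), np.float64(0.6)]
red [166.   75.2] [145  56  43  36 843] [array([876.2, 288.2]), array([ 84.4, 114. ]), np.float64(31.5)]
red [374.8  79.9] [360  66  31  31 690] [array([ 874.2, -353.9]), array([89.2, 91. ]), np.float64(45.3)]
red [288.4 153.3] [287 147   4  17  53] [array([637. , -88.8]), array([48.5,  9. ]), np.float64(0.2)]
white [287.7 157.2] [269 140  38  35 884] [array([637.7, -89.5]), array([106.6, 115.7]), np.float64(0.6)]
white [236.8 222.9] [223 204  31  39 749] [array([431. ,  68.5]), array([95.4, 93. ]), np.float64(45.7)]
white [460.1 271. ] [ 416  213   85  123 2358] [array([ 272.5, -633.6]), array([138.1, 419.3]), np.float64(61.7)]
white [506.5 264.8] [499 254  13  
[... 3871 characters left out ...]
 [array([786.5,  -3.3]), array([56. , 18.6]), np.float64(5.1)]
white [412.8 320.3] [406 318  15   6  33] [array([990.4, 388.5]), array([11.4, 38.7]), np.float64(8.4)]
white [187.7 341.2] [177 340  19   5  33] [array([ 989.8, -242.8]), array([48.7, 10.5]), np.float64(84.2)]
white [122.2 348.5] [115 347  15   6  32] [array([ 991.5, -413.5]), array([11.5, 37.3]), np.float64(0.1)]
white [205.1 356.1] [201 352   9  10  37] [array([1032.2, -192.4]), array([22.2, 22.6]), np.float64(84.3)]
white [478.2 367.7] [466 353  23  28 232] [array([1122.4,  510.7]), array([52.8, 68.4]), np.float64(16.7)]
white [300.3 368.7] [294 363  16  13  90] [array([1088. ,   59.4]), array([37.5, 30.5]), np.float64(72.5)]
```

View pics/c1.png

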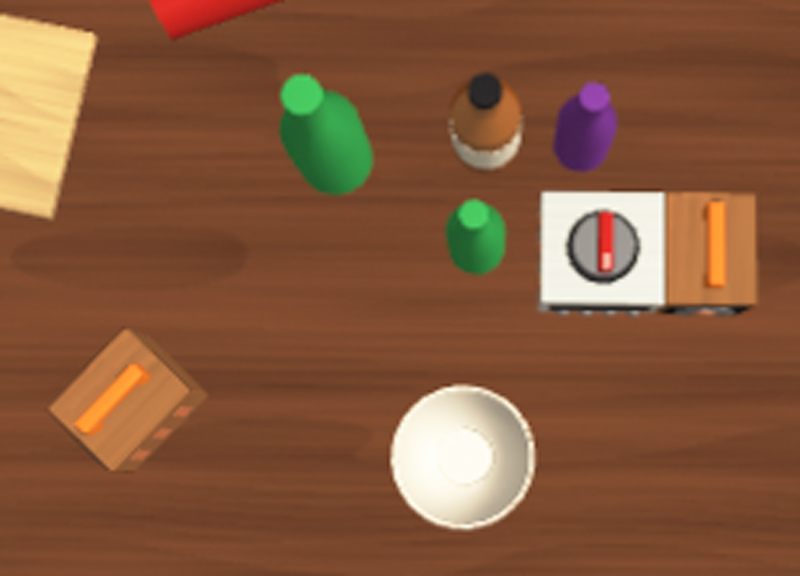

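```bash
python3 - <<'E'
from m import *
T,S=[np.load(f"{n}0.npy",allow_pickle=True).item() for n in("top","scene")]
for im,n in((T,"top"),(S,"scene")):
    for lo,hi,nm,z in(((55,100,175),(80,255,255),"gcap",205),((0,0,0),(180,255,45),"black",220),((130,60,140),(150,255,255),"purple",200),((8,150,190),(20,255,255),"or",126),((18,100,100),(30,255,255),"gold",0)):
        for c,s,m in comps(im,lo,hi,12):
            if s[4]<3000: print(n,nm,c.round(1),s,[np.round(v,1) for v in bar(im,m,z)])
E
```

```text
top gcap [194.  109.2] [188 104  13  11 111] [array([756.8, 189.4]), array([33.3, 30.6]), np.float64(45.5)]
top gcap [248.  146.6] [244 143   9   8  59] [array([649.8,  32. ]), array([20.2, 22.8]), np.float64(0.6)]
top black [250.9 108.4] [247 104   9  10  73] [array([756.7,  24.5]), array([26.1, 22.7]), np.float64(0.6)]
top black [289.5 176. ] [278 176  24   1  24] [array([565. , -85.6]), array([ 0. , 64.5]), np.float64(0.6)]
top black [ 27.5 184.1] [ 17 183  23   3  28] [array([534.3, 659.2]), array([66.2,  3.4]), np.float64(85.6)]
top black [503.9 233.8] [497 218  15  39 257] [array([ 398.2, -700.8]), array([ 42.4, 108.2]), np.float64(88.7)]
top black [  5.7 284.7] [  0 237  16  79 771] [array([273.1, 709.3]), array([220.3,  45.3]), np.float64(2.0)]
top black [471.  286.6] [461 273  21  29 232] [array([ 251.6, -613.4]), array([70.7, 58.8]), np.float64(45.8)]
top purple [286.5 112. ] [281 106  11  15  78] [array([750.6, -81.6]), array([44.2, 22.9]), np.float64(41.1)]
top or [321.8 157.3] [309 140  27  35 722] [array([ 633.6, -191.1]), array([ 79.3, 103.3]), np.float64(89.7)]
top or
[... 3665 characters left out ...]
ay([28.1,  6.1]), np.float64(43.6)]
scene gold [413.1 288.3] [408 288  10   2  12] [array([868.2, 454.4]), array([27.9,  3.3]), np.float64(84.9)]
scene gold [428.5 289.7] [423 289  13   2  15] [array([875.9, 503.7]), array([36.1,  3.3]), np.float64(84.9)]
scene gold [ 94.5 296.9] [ 92 293   7  10  22] [array([ 799.9, -536.9]), array([27.4, 18. ]), np.float64(7.5)]
scene gold [502.3 297.5] [497 297  12   2  15] [array([919.8, 715.4]), array([31.6,  3.2]), np.float64(85.2)]
scene gold [124.2 304.8] [122 300   5  10  13] [array([ 832.9, -445.4]), array([ 6.1, 28.4]), np.float64(82.6)]
scene gold [ 88.3 304.6] [ 85 302   8   6  12] [array([ 823.3, -553.5]), array([17.3, 13.4]), np.float64(48.0)]
```

Call:
apply_moves(
  fingers=[0, 0, 0, 0, 0, 0, 0, 0, 0, 0],
  dp=[
    [0, 0, 3],
    [2, 4, 5],
    [5, 8, 5],
    [8, 12, 5],
    [11, 17, 5],
    [14, 21, 5],
    [16, 25, 5],
    [19, 30, 5],
    [22, 34, 5],
    [24, 38, 5],
  ],
  yaw=[0, -5, -10, -15, -20, -26.6, -26.6, -26.6, -26.6, -26.6],
)

```text
clock: 1.1
position: [518.3, -181.7, 453.4]
ee_rot: [-0.0, 1.0, 0.001, -0.0]
contact_force: [0.1, -0.6, 0.2]
gripper_width: 85.4
```

Call:
apply_moves(
  fingers=[0, 0, 0, 0, 0, 0, 0, 0, 0],
  dp=[
    [2.5, 4, 0],
    [5, 8, 0],
    [7.5, 12, 0],
    [10, 16, 0],
    [12, 19.5, -1],
    [13.2, 21.4, -2],
    [13.2, 21.4, -2],
    [13.2, 21.4, -2],
    [13.2, 21.4, -2],
  ],
  yaw=[0, 0, 0, 0, 0, 0, 0, 0, 0],
)

```text
clock: 2.0
position: [649.9, 31.2, 433.8]
ee_rot: [0.0, 1.0, 0.001, -0.0]
contact_force: [-0.5, 0.5, 0.4]
gripper_width: 85.3
```

```bash
python3 - <<'E'
from m import *
im=grab("wrist");cv2.imwrite("pics/w1.png",im["color"]);print(read_state()["position"], np.linalg.inv(im["camera_from_world"]).round(2))
for c,s,m in comps(im,(55,100,60),(80,255,255),40):print(c,s,[np.round(v,1) for v in bar(im,m,205)])
print(proj(im,[[650,32,205],[650,32,105]]))
E
```

```text
[649.78719549  30.98217627 434.17652823] [[ 0.0000e+00  9.5000e-01  3.2000e-01  5.6652e+02]
 [ 1.0000e+00 -0.0000e+00  0.0000e+00  3.1750e+01]
 [ 0.0000e+00  3.2000e-01 -9.5000e-01  4.0415e+02]
 [ 0.0000e+00  0.0000e+00  0.0000e+00  1.0000e+00]]
[264.12376112 177.6660737 ] [ 236  132   57   97 3935] [array([627.1,  31.1]), array([37.3, 66.8]), np.float64(78.4)]
[403.01330495 250.93626929] [ 342  191  128  127 7516] [array([689.8, 144.2]), array([145.5,  45.1]), np.float64(47.6)]
[[263.7658413  213.07342652]
 [263.59376789 174.42847002]]
```

View pics/w1.png

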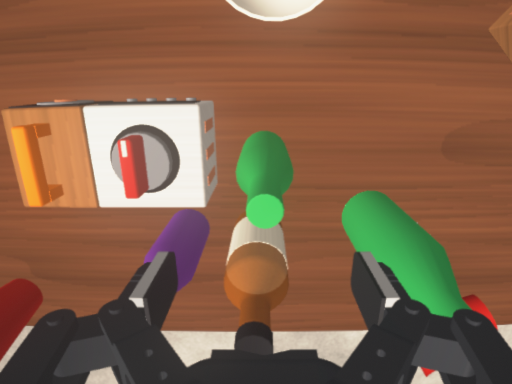

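Call:
apply_moves(
  fingers=[0, 0, 0, 0, 1, 1, 1, 1, 1, 1],
  dp=[
    [0, 0, -4],
    [0, 0, -8],
    [0, 0.1, -9.9],
    [0, 0.1, -9.9],
    [0, 0.1, -9.9],
    [0, 0.1, -9.9],
    [0, 0.1, -9.9],
    [0, 0.1, -9.9],
    [0, 0.1, -9.9],
    [0, 0.1, -9.9],
  ],
  yaw=[0, 0, 0, 0, 0, 0, 0, 0, 0, 0],
)

```text
clock: 3.05
position: [650.2, 32.0, 336.7]
ee_rot: [0.0, 1.0, 0.001, 0.002]
contact_force: [0.4, 0.1, 5.5]
gripper_width: 25.5
```

Call:
apply_moves(
  fingers=[1, 1, 1, 1, 1, 1, 1],
  dp=[
    [0, 0, 0.5],
    [0, 0, 2],
    [0, 0, 5],
    [0, 0, 9],
    [0, 0, 13],
    [0, 0, 16],
    [0, 0, 16],
  ],
  yaw=[0, 0, 0, 0, 0, 0, 0],
)

```text
clock: 3.75
position: [650.2, 31.9, 501.8]
ee_rot: [0.0, 1.0, 0.002, 0.006]
contact_force: [0.2, 0.6, -2.2]
gripper_width: 25.8
```

Call:
apply_moves(
  fingers=[1, 1, 1, 1, 1, 1, 1, 1, 1, 1],
  dp=[
    [-1, -1, 0],
    [-3, -3.3, 0],
    [-5.5, -6, 0],
    [-8, -9, 0],
    [-10.5, -12, 0],
    [-13, -15, 0],
    [-15.5, -17.5, 0],
    [-17, -19.2, 0],
    [-18, -20.2, 0],
    [-18, -20.2, 0],
  ],
  yaw=[0, 0, 0, 0, 0, 0, 0, 0, 0, 0],
)

```text
clock: 4.75
position: [468.5, -171.1, 500.7]
ee_rot: [0.001, 1.0, 0.002, 0.005]
contact_force: [0.2, 0.3, -1.7]
gripper_width: 25.6
```

Call:
apply_moves(
  fingers=[1, 1, 1, 1, 1, 1, 1, 1, 1, 1],
  dp=[
    [0, 0, -2],
    [0, 0, -5],
    [0, 0, -8],
    [0, 0, -11],
    [0, 0, -13],
    [0, 0, -14.5],
    [0, 0, -15.2],
    [0, 0, -15.6],
    [0, 0, -15.8],
    [0, 0, -15.8],
  ],
  yaw=[0, 0, 0, 0, 0, 0, 0, 0, 0, 0],
)

```text
clock: 5.75
position: [468.7, -171.0, 343.0]
ee_rot: [0.001, 1.0, 0.002, 0.005]
contact_force: [-0.3, 0.1, -1.3]
gripper_width: 25.7
```

Lower until contact (the force should drop or turn positive at about z 337).

Call:
apply_moves(
  fingers=[1, 1, 1, 1, 1],
  dp=[
    [0, 0, -0.2],
    [0, 0, -0.4],
    [0, 0, -0.55],
    [0, 0, -0.65],
    [0, 0, -0.65],
  ],
  yaw=[0, 0, 0, 0, 0],
)

```text
clock: 6.25
position: [468.8, -171.0, 336.8]
ee_rot: [0.001, 1.0, 0.002, 0.005]
contact_force: [0.6, -0.4, -0.5]
gripper_width: 25.8
```

Call:
apply_moves(
  fingers=[1, 1, 1, 1],
  dp=[
    [0, 0, -0.1],
    [0, 0, -0.2],
    [0, 0, -0.2],
    [0, 0, -0.2],
  ],
  yaw=[0, 0, 0, 0],
)

```text
clock: 6.65
position: [469.3, -171.0, 336.7]
ee_rot: [0.001, 1.0, 0.002, 0.007]
contact_force: [-1.6, 1.8, 8.3]
gripper_width: 25.4
```

Call:
apply_moves(
  fingers=[0.5, 0, 0, 0, 0, 0, 0, 0, 0, 0],
  dp=[
    [0, 0, -0.1],
    [0, 0, -0.1],
    [0, 0, -0.1],
    [0, 0, 0],
    [0, 0, 4],
    [0, 0, 8],
    [0, 0, 12],
    [0, 4, 13],
    [0, 8, 13],
    [0, 12, 13],
  ],
  yaw=[0, 0, 0, 0, 0, 0, 0, 0, -5, -10],
)

```text
clock: 7.65
position: [469.0, -50.0, 467.3]
ee_rot: [0.09, 0.996, 0.001, 0.007]
contact_force: [0.2, 0.2, -0.1]
gripper_width: 85.8
```

Call:
apply_moves(
  fingers=[0, 0, 0, 0, 0, 0, 0, 0, 0, 0],
  dp=[
    [0, 4.5, 0],
    [0, 9, 0],
    [0, 13.5, 0],
    [0, 18, 0],
    [0, 22.5, 0],
    [0.2, 27, 0],
    [0.2, 31.5, 0],
    [0.2, 36, -3],
    [0.2, 40, -6],
    [0.2, 42, -6],
  ],
  yaw=[-5, -10, -15, -20, -25, -30, -33, -33, -33, -33],
)

```text
clock: 8.65
position: [507.5, 323.5, 407.0]
ee_rot: [0.346, 0.938, 0.006, -0.013]
contact_force: [-0.0, -0.8, 0.4]
gripper_width: 85.4
```

```bash
python3 - <<'E'
from m import *
im=grab("wrist");cv2.imwrite("pics/w2.png",im["color"]);print(read_state()["position"],read_state()["ee_rot"],read_state()["joints"].round(2))
for c,s,m in comps(im,(8,200,200),(18,255,255),60):print(c,s,[np.round(v,1) for v in bar(im,m,126)])
t=grab("top");np.save("top1.npy",t,allow_pickle=True)
for lo,z in(((55,100,175),205),):
  for c,s,m in comps(t,lo,(80,255,255),12):print(c,s,[np.round(v,1) for v in bar(t,m,z)])
E
```

```text
[508.27136414 325.65671035 405.58458943] [ 0.34566874  0.9382412   0.00576771 -0.01353924] [ 0.83  0.35 -0.03 -0.03 -1.19 -3.1 ]
[293.25903614 129.87951807] [279  87  27  97 498] [array([482. , 375.5]), array([16.7, 77.8]), np.float64(46.8)]
[200.97718631 114.72623574] [188 104  27  26 263] [array([739.7, 163.1]), array([96.4, 33.8]), np.float64(56.6)]
[318.52857143 209.9       ] [314 205   9  11  70] [array([ 472.2, -169.7]), array([25.2, 24.1]), np.float64(64.0)]
```

View pics/w2.png

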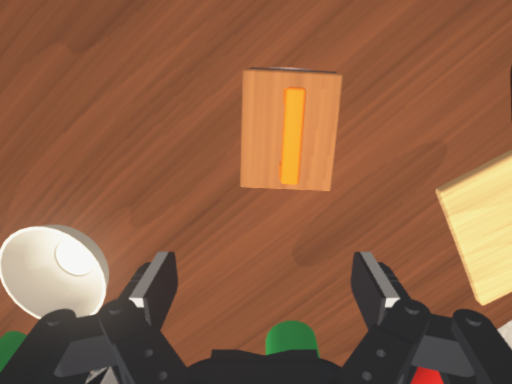

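Call:
apply_moves(
  fingers=[0, 0, 0, 0, 0, 0, 0, 0, 0, 0],
  dp=[
    [-0.5, 1, 0],
    [-1, 2, 0],
    [-1.5, 3, 0],
    [-2, 4, 0],
    [-2.6, 4.9, 0],
    [-2.6, 4.9, 0],
    [-2.6, 4.9, 0],
    [-2.6, 4.9, 0],
    [-2.6, 4.9, 0],
    [-2.6, 4.9, 0],
  ],
  yaw=[8.5, 17, 25.5, 34, 42.5, 51, 59.5, 68, 76.5, 85],
)

```text
clock: 9.75
position: [481.8, 372.5, 407.8]
ee_rot: [-0.381, 0.924, -0.005, -0.013]
contact_force: [0.4, -0.7, 0.9]
gripper_width: 85.1
```

Call:
apply_moves(
  fingers=[0, 0, 0, 0, 0, 0, 0, 0, 0, 0],
  dp=[
    [0, 0, 0],
    [0, 0, 0],
    [0, 0, 0],
    [0, 0, 0],
    [0, 0, 0],
    [0, 0, 0],
    [0, 0, 0],
    [0, 0, 0],
    [0, 0, 0],
    [0, 0, 0],
  ],
  yaw=[8.5, 17, 25.5, 34, 42.5, 51, 59.5, 68, 76.5, 85],
)

```text
clock: 10.75
position: [481.8, 371.7, 408.7]
ee_rot: [0.907, -0.421, 0.013, 0.006]
contact_force: [-0.1, -0.7, 0.8]
gripper_width: 85.5
```

```bash
cat > st.py <<'E'
from m import *
def st():
    s=read_state();r=R.from_quat(s["ee_rot"]).as_matrix()
    print("t",round(s["clock"],2),"pos",s["position"].round(1),"jawdeg",np.degrees(np.arctan2(r[1,1],r[0,1])).round(2),"tilt",r[:2,2].round(4),"j6",s["joints"][5].round(2),"F",s["contact_force"].round(1),"M",s["wrist_torque"].round(2),"w",round(s["gripper_width"],1))
if __name__=="__main__": st()
E
python3 - <<'E'
from st import *
st();im=grab("wrist")
for c,s,m in comps(im,(8,200,200),(18,255,255),60):print(c,s,[np.round(v,1) for v in bar(im,m,126)])
E
```

```text
t 10.75 pos [481.8 371.7 408.7] jawdeg -139.84 tilt [ 0.0179 -0.0215] j6 -0.24 F [-0.1 -0.7  0.8] M [ 0.05 -0.01  0.02] w 85.5
[254.15916955 184.67474048] [246 148  27  92 289] [array([484.8, 373.9]), array([15.1, 82.9]), np.float64(46.8)]
```

Call:
apply_moves(
  fingers=[0, 0, 0, 0, 0, 0, 0],
  dp=[
    [-0.1, 0.5, -2],
    [-0.1, 0.5, -5],
    [-0.1, 0.5, -8],
    [-0.1, 0.5, -10],
    [-0.1, 0.5, -11],
    [-0.1, 0.5, -11],
    [-0.1, 0.5, -11],
  ],
  yaw=[6.6, 6.6, 6.6, 6.6, 6.6, 6.6, 6.6],
)

```text
clock: 11.5
position: [481.1, 376.9, 299.9]
ee_rot: [0.93, -0.367, 0.014, 0.004]
contact_force: [0.9, 0.1, 1.1]
gripper_width: 85.1
```

```bash
python3 - <<'E'
from st import *
st();im=grab("wrist");cv2.imwrite("pics/w3.png",im["color"])
for c,s,m in comps(im,(8,200,200),(18,255,255),60):print(c,s,[np.round(v,1) for v in bar(im,m,126)])
E
```

```text
t 11.5 pos [481.1 376.9 299.9] jawdeg -133.05 tilt [ 0.022  -0.0179] j6 -0.14 F [0.9 0.1 1.1] M [0.06 0.11 0.04] w 85.1
[258.96564885 232.37938931] [ 249  170   30  147 1310] [array([486.1, 373.4]), array([15.3, 85.8]), np.float64(47.2)]
```

View pics/w3.png

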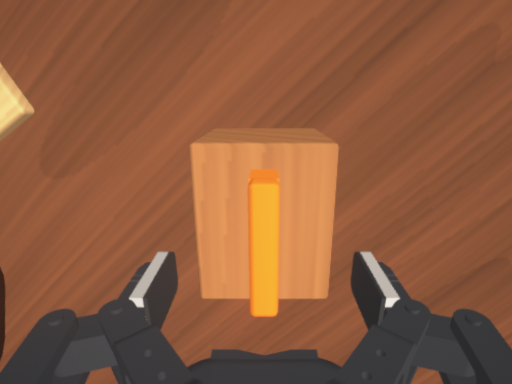

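Call:
apply_moves(
  fingers=[0, 0, 0, 1, 1, 1, 1, 1, 1, 1],
  dp=[
    [0, 0, -1.5],
    [0, 0, -2.5],
    [0, 0, -2.5],
    [0, 0, -2.5],
    [0, 0, -2.5],
    [0, 0, -2.5],
    [0, 0, -2.5],
    [0, 0, -2.5],
    [0, 0, -2.5],
    [0, 0, -2.5],
  ],
  yaw=[0, 0, 0, 0, 0, 0, 0, 0, 0, 0],
)

```text
clock: 12.55
position: [481.3, 377.2, 275.8]
ee_rot: [0.93, -0.367, 0.014, 0.003]
contact_force: [-0.2, 0.3, 2.3]
gripper_width: 15.2
```

```bash
python3 st.py
```

```text
t 12.55 pos [481.3 377.2 275.8] jawdeg -133.03 tilt [ 0.0232 -0.0165] j6 -0.14 F [-0.2  0.3  2.3] M [0.13 0.14 0.01] w 15.2
```

Call:
apply_moves(
  fingers=[1, 1, 1, 1, 1, 1, 1, 1, 1, 1],
  dp=[
    [0, 0, 0.7],
    [0, 0, 2],
    [0, 0, 4],
    [0, 0, 6.5],
    [0, 0, 9],
    [0, -1, 10.5],
    [0, -3, 10.5],
    [0.5, -5.5, 10.5],
    [1, -8.5, 10.5],
    [1.5, -11.5, 10.5],
  ],
  yaw=[0, 0, 0, 0, 0, 2, 5, 10, 15, 20],
)

```text
clock: 13.55
position: [495.7, 260.9, 380.2]
ee_rot: [0.98, -0.198, 0.013, 0.002]
contact_force: [-0.3, 0.2, -7.0]
gripper_width: 14.9
```

```bash
python3 st.py
```

```text
t 13.55 pos [495.7 260.9 380.2] jawdeg -112.82 tilt [ 0.025  -0.0086] j6 0.38 F [-0.3  0.2 -7. ] M [0.05 0.02 0.02] w 14.9
```

Call:
apply_moves(
  fingers=[1, 1, 1, 1, 1, 1, 1, 1, 1, 1],
  dp=[
    [0.2, -3, 0],
    [0.4, -6, 0],
    [0.6, -9, 0],
    [0.8, -12, 0],
    [1.2, -15, 0],
    [1.6, -18, 0],
    [2, -20.5, 0],
    [2.5, -22, 0],
    [3.5, -22.6, 0],
    [5, -22.6, 0],
  ],
  yaw=[4, 8, 13, 17, 20, 22, 22.8, 22.8, 22.8, 22.8],
)

```text
clock: 14.55
position: [545.4, 34.0, 380.0]
ee_rot: [1.0, -0.001, 0.012, -0.001]
contact_force: [0.1, -0.2, -7.2]
gripper_width: 14.9
```

Call:
apply_moves(
  fingers=[1, 1, 1, 1, 1, 1, 1, 1, 1, 1],
  dp=[
    [1, 0, 0],
    [3, 0, 0],
    [5, 0, 0],
    [7, 0, 0],
    [8, 0, 0],
    [8.6, 0, 0],
    [8.6, 0, -2],
    [8.6, 0, -4],
    [8.6, 0, -6],
    [8.6, 0, -6],
  ],
  yaw=[0, 0, 0, 0, 0, 0, 0, 0, 0, 0],
)

```text
clock: 15.55
position: [629.7, 34.0, 316.2]
ee_rot: [1.0, -0.001, 0.008, -0.0]
contact_force: [-1.1, 0.5, -8.7]
gripper_width: 14.7
```

```bash
python3 - <<'E'
from st import *
st()
for n in("wrist","top","scene"):
    im=grab(n);np.save(n+"2.npy",im,allow_pickle=True)
    for c,s,m in comps(im,(8,200,200),(18,255,255),60):print(n,"or",c,s,[np.round(v,1) for v in bar(im,m,126)])
    for c,s,m in comps(im,(0,0,190),(180,30,255),400):
        b=bar(im,m,90)
        if abs(b[0][0]-637)<60:print(n,"white",c,s,[np.round(v,1) for v in b])
a=np.load("wrist2.npy",allow_pickle=True).item()["color"];b=np.load("top2.npy",allow_pickle=True).item()["color"][80:260,200:360]
cv2.imwrite("pics/p2.png",np.hstack([cv2.resize(a,(480,360)),cv2.resize(b,(320,360),interpolation=cv2.INTER_CUBIC)]))
E
```

```text
t 15.55 pos [629.7  34.  316.2] jawdeg -90.13 tilt [0.0151 0.0006] j6 1.25 F [-1.1  0.5 -8.7] M [-0.09  0.27 -0.01] w 14.7
wrist or [264.442606   269.11044467] [ 247  191   36  156 4835] [array([606.1,  34.4]), array([ 19.9, 109.1]), np.float64(89.9)]
wrist white [423.30738488 193.43292789] [  356   129   156   147 11510] [array([636.9, -91.3]), array([107.5, 117.4]), np.float64(0.0)]
top white [214.55502392 146.05263158] [200 135  31  23 418] [array([669.8, 136.3]), array([51.6, 83.7]), np.float64(17.4)]
top white [287.72839506 157.24691358] [269 140  38  35 891] [array([637.7, -89.5]), array([106.6, 115.7]), np.float64(0.6)]
top white [188.24       162.00666667] [177 145  20  47 450] [array([600.1, 209.2]), array([143.6,  50.2]), np.float64(19.6)]
scene white [232.63567073 226.25152439] [215 210  38  32 656] [array([637.9, -91.9]), array([107.7, 117.6]), np.float64(0.2)]
```

View pics/p2.png

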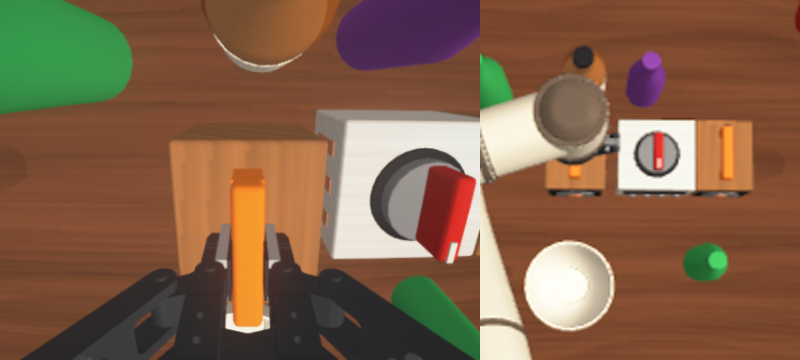

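Call:
apply_moves(
  fingers=[1, 1, 1, 1, 1, 1],
  dp=[
    [0, 0, -1],
    [0, 0, -2],
    [0, 0, -3],
    [0, 0, -3.5],
    [0, 0, -3.7],
    [0, 0, -3.7],
  ],
  yaw=[0, 0, 0, 0, 0, 0],
)

```text
clock: 16.3
position: [631.9, 34.2, 283.8]
ee_rot: [1.0, -0.0, 0.013, -0.001]
contact_force: [0.2, -0.7, -7.0]
gripper_width: 15.3
```

```bash
python3 - <<'E'
from st import *
st()
im=grab("wrist");np.save("wrist3.npy",im,allow_pickle=True)
c=im["color"][100:330,130:512];cv2.imwrite("pics/w4.png",cv2.resize(c,None,fx=2,fy=2,interpolation=cv2.INTER_CUBIC))
E
```

```text
t 16.3 pos [631.9  34.2 283.8] jawdeg -90.05 tilt [0.0261 0.0014] j6 1.25 F [ 0.2 -0.7 -7. ] M [0.01 0.1  0.01] w 15.3
```

View pics/w4.png

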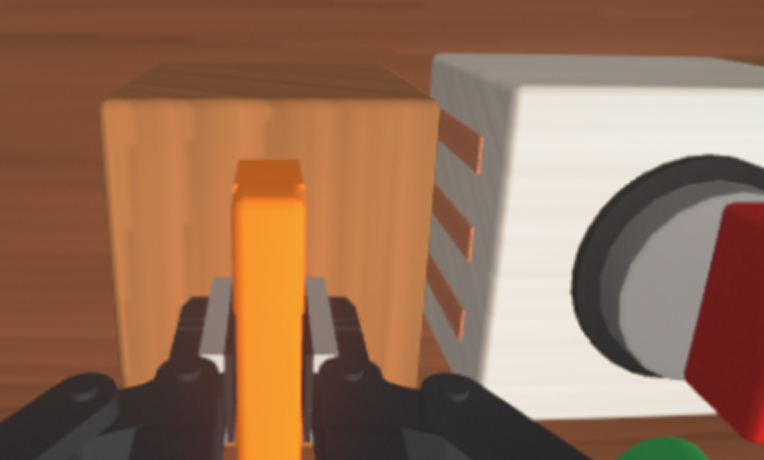

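```bash
python3 - <<'E'
from st import *
im=np.load("wrist3.npy",allow_pickle=True).item()
print(plane(im,[[348.5,150],[182,150]],98).round(1),plane(im,[[390,143.5],[500,144]],90).round(1),plane(im,[[372,309]],90).round(1))
g=cv2.cvtColor(im["color"],cv2.COLOR_BGR2GRAY).astype(int)
for x in(200,240,300,330,400,430):print(x,g[120:165,x])
E
```

```text
[[688.4  -8.8  98. ]
 [688.5  77.3  98. ]] [[690.7 -33.6  90. ]
 [691.2 -97.2  90. ]] [[583.1 -35.4  90. ]]
200 [ 80  82  84  85  86  87  88  88  89  88  89  89  89  89  90  89  89  86
  84  82  83  81  85  87  86  83  84  86  87  98 114 122 127 130 132 135
 136 136 136 135 136 136 135 136 135]
240 [ 86  86  85  85  86  87  87  89  90  89  88  85  83  83  84  86  85  83
  81  84  86  85  83  85  84  82  84  88  89 104 118 126 129 133 136 138
 138 139 139 139 139 139 139 139 139]
300 [ 89  91  92  91  90  88  87  88  89  89  88  86  86  83  85  85  84  82
  83  85  86  87  86  81  81  85  86  86  86  98 110 119 123 126 130 133
 134 133 134 133 134 134 133 133 134]
330 [ 89  91  93  94  93  94  92  90  88  88  89  89  89  89  90  91  91  92
  95  87  83  84  87  87  87  86  82  82  86 101 116 126 131 135 138 140
 141 141 141 141 141 141 141 142 142]
400 [ 93  94  95  96  97  98 102 128 139 141 142 142 142 142 141 142 144 145
 143 141 143 146 161 186 204 214 221 227 230 231 230 230 229 230 230 230
 231 231 231 231 230 230 230 230 230]
430 [ 94  94  95  96  97  98 100 118 135 141 142 143 142 142 142 142 143 144
 143 142 142 142 154 177 203 212 220 226 231 231 230 229 228 229 230 231
 231 231 231 231 231 230 230 230 230]
```

Call:
apply_moves(
  fingers=[1, 1, 1, 1, 1, 1, 1],
  dp=[
    [0.2, 0, -0.2],
    [0.2, 0, -0.4],
    [0.2, 0, -0.6],
    [0.2, 0, -0.75],
    [0.2, 0, -0.8],
    [0.2, 0, -0.8],
    [0.2, 0, -0.8],
  ],
  yaw=[0, 0, 0, 0, 0, 0, 0],
)

```text
clock: 17.05
position: [634.1, 34.3, 276.4]
ee_rot: [1.0, -0.0, 0.014, -0.001]
contact_force: [-0.6, 0.2, -7.3]
gripper_width: 15.1
```

```bash
cat > edge.py <<'E'
from st import *
def edge():
    st();im=grab("wrist");g=cv2.cvtColor(im["color"],cv2.COLOR_BGR2GRAY).astype(float)
    hsv=cv2.cvtColor(im["color"],cv2.COLOR_BGR2HSV)
    def rows(xs,a,b,thr):  # first row where gray rises through thr
        out=[]
        for x in xs:
            c=g[a:b,x];i=np.nonzero((c[1:]>=thr)&(c[:-1]<thr))[0]
            if len(i): i=i[-1];out.append((x,a+i+(thr-c[i])/(c[i+1]-c[i])))
        return np.array(out)
    return im,g,rows
if __name__=="__main__":
    im,g,rows=edge()
    for nm,xs,thr in(("spk",range(195,335,8),112),("unit",range(400,500,8),187)):
        r=rows(xs,100,185,thr)
        if len(r):
            P=plane(im,r,90);k=np.polyfit(P[:,1],P[:,0],1);print(nm,"row",np.median(r[:,1]).round(1),"x",np.median(P[:,0]).round(2),"yaw deg",-np.degrees(k[0]).round(2),P[:,0].std().round(2))
    cv2.imwrite("pics/e.png",cv2.resize(im["color"][80:330,130:512],None,fx=2,fy=2,interpolation=cv2.INTER_CUBIC))
E
python3 edge.py
```

```text
t 17.05 pos [634.1  34.3 276.4] jawdeg -90.04 tilt [0.0273 0.0016] j6 1.25 F [-0.6  0.2 -7.3] M [-0.01  0.08  0.02] w 15.1
spk row 149.8 x 690.77 yaw deg -0.07 0.15
unit row 150.2 x 691.02 yaw deg 0.06 0.02
```

Call:
apply_moves(
  fingers=[1, 1, 1, 1, 1, 1, 1, 1],
  dp=[
    [0, 0, 0],
    [0, -0.4, 0],
    [0, -0.8, 0],
    [0, -1.2, 0],
    [0, -1.5, 0],
    [0, -1.7, 0],
    [0, -1.8, 0],
    [0, -1.8, 0],
  ],
  yaw=[0, 0, 0, 0, 0, 0, 0, 0],
)

```text
clock: 17.9
position: [634.1, 16.1, 276.5]
ee_rot: [1.0, -0.001, 0.014, -0.001]
contact_force: [0.1, 0.3, -7.5]
gripper_width: 14.8
```

```bash
python3 edge.py
```

```text
t 17.9 pos [634.1  16.1 276.5] jawdeg -90.06 tilt [0.0274 0.0017] j6 1.28 F [ 0.1  0.3 -7.5] M [ 0.02  0.11 -0.01] w 14.8
spk row 149.9 x 690.75 yaw deg -0.03 5.69
unit row 150.0 x 691.07 yaw deg 0.12 0.04
```

Call:
apply_moves(
  fingers=[1, 1, 1, 1, 1, 1, 1],
  dp=[
    [0, 0, -0.05],
    [0, 0, -0.1],
    [0, 0, -0.1],
    [0, -0.1, -0.1],
    [0, -0.2, -0.1],
    [0, -0.3, -0.1],
    [0, -0.3, -0.1],
  ],
  yaw=[0, 0, 0, 0, 0, 0, 0],
)

```text
clock: 18.65
position: [634.3, 13.2, 275.8]
ee_rot: [1.0, -0.0, 0.014, -0.001]
contact_force: [-0.1, -0.1, -5.3]
gripper_width: 14.8
```

```bash
python3 st.py
```

```text
t 18.65 pos [634.3  13.2 275.8] jawdeg -90.05 tilt [0.0285 0.0018] j6 1.29 F [-0.1 -0.1 -5.3] M [ 0.24  0.02 -0.01] w 14.8
```

Call:
apply_moves(
  fingers=[1, 1, 1, 1, 1],
  dp=[
    [0, -0.1, -0.05],
    [0, -0.2, -0.05],
    [0, -0.2, -0.05],
    [0, -0.2, -0.05],
    [0, -0.2, -0.05],
  ],
  yaw=[0, 0, 0, 0, 0],
)

```text
clock: 19.15
position: [634.2, 12.6, 275.8]
ee_rot: [1.0, -0.0, 0.015, -0.002]
contact_force: [-1.5, 7.0, -2.2]
gripper_width: 14.8
```

```bash
python3 edge.py
```

```text
t 19.15 pos [634.2  12.6 275.8] jawdeg -90.01 tilt [0.0293 0.0039] j6 1.29 F [-1.5  7.  -2.2] M [1.95 0.76 0.03] w 14.8
spk row 149.9 x 691.3 yaw deg 0.3 6.74
unit row 151.4 x 691.07 yaw deg 0.15 0.05
```

View pics/e.png

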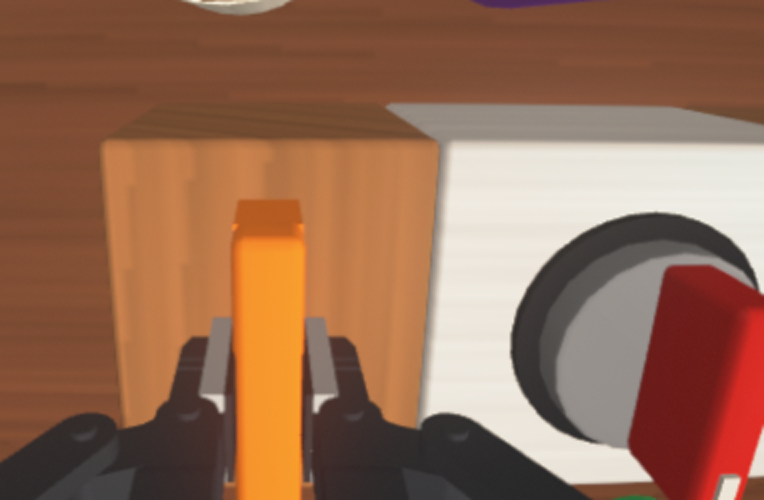

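Call:
apply_moves(
  fingers=[1, 1, 0.8, 0.5, 0, 0, 0, 0],
  dp=[
    [0, -0.1, -0.1],
    [0, -0.1, -0.1],
    [0, -0.1, -0.1],
    [0, -0.1, -0.1],
    [0, 0, 0],
    [0, 0, 0],
    [0, 0, 4],
    [0, 0, 8],
  ],
  yaw=[0, 0, 0, 0, 0, 0, 0, 0],
)

```text
clock: 20.0
position: [634.2, 12.2, 355.7]
ee_rot: [1.0, -0.0, 0.013, -0.001]
contact_force: [1.1, -0.8, 0.9]
gripper_width: 85.3
```

```bash
python3 - <<'E'
from st import *
st();im=grab("wrist");cv2.imwrite("pics/w6.png",cv2.resize(im["color"],(800,600),interpolation=cv2.INTER_CUBIC));np.save("wrist6.npy",im,allow_pickle=True)
g=cv2.cvtColor(im["color"],cv2.COLOR_BGR2GRAY)
E
```

```text
t 20.0 pos [634.2  12.2 355.7] jawdeg -90.02 tilt [0.0264 0.0025] j6 1.29 F [ 1.1 -0.8  0.9] M [ 0.07 -0.02  0.03] w 85.3
```

View pics/w6.png

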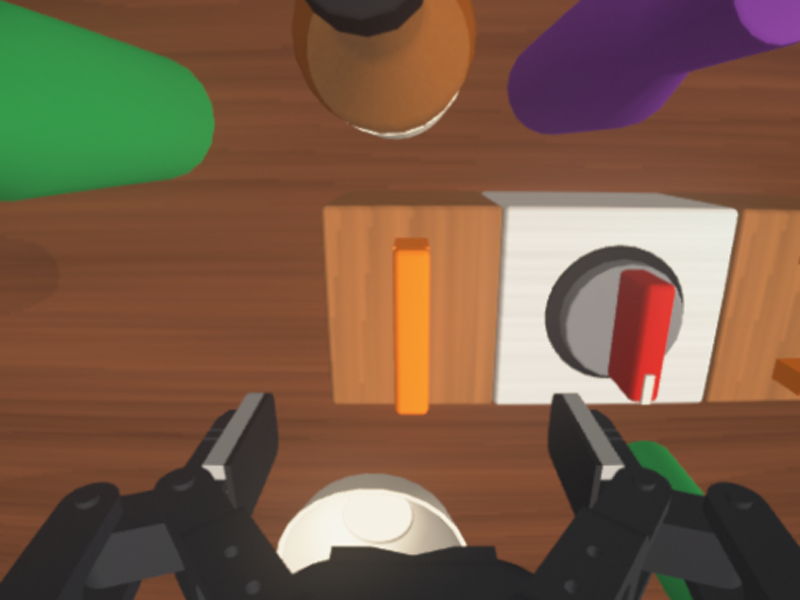

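Call:
apply_moves(
  fingers=[0, 0, 0, 0, 0],
  dp=[
    [0, -2, 0],
    [0, -4, 0],
    [0, -4.3, 0],
    [0, -4.3, 0],
    [0, -4.3, 0],
  ],
  yaw=[0, 0, 0, 0, 0],
)

```text
clock: 20.55
position: [636.1, -30.5, 365.1]
ee_rot: [1.0, 0.001, 0.021, -0.002]
contact_force: [0.6, 0.2, 0.3]
gripper_width: 85.3
```

```bash
python3 - <<'E'
from st import *
st();im=grab("wrist");np.save("wrist7.npy",im,allow_pickle=True)
cv2.imwrite("pics/j.png",cv2.resize(im["color"][115:275,160:360],(800,640)[:1]+(600,),interpolation=cv2.INTER_CUBIC))
c=int(proj(im,[[640,-31,90]])[0,0]);print(proj(im,[[691,-31,90],[582,-31,90],[691,-151,90]]))
t=proj(im,[[637,-151,90],[637,-31,90]]);print(t)
for x in(600,630,660,685):
    for y in (-31,-151):
        u,v=proj(im,[[x,y,90]])[0].round().astype(int)
        if 5<u<505: print(x,y,u,v,im["color"][v,u-8:u+9].tolist() if 0 else im["color"][v,u-8:u+9,0].tolist(),im["color"][v,u-8:u+9,2].tolist())
E
```

```text
t 20.55 pos [636.1 -30.5 365.1] jawdeg -89.91 tilt [0.0427 0.0034] j6 1.36 F [0.6 0.2 0.3] M [ 0.04  0.1  -0.01] w 85.3
[[266.44779229 138.50263796]
 [265.99107528 260.50484251]
 [414.25052259 139.61401992]]
[[405.92821804 202.78055303]
 [266.213858   202.59193119]]
600 -31 266 242 [81, 80, 79, 78, 77, 78, 78, 80, 104, 139, 174, 207, 220, 222, 222, 222, 222] [198, 194, 190, 188, 185, 184, 181, 173, 156, 166, 199, 226, 235, 236, 236, 236, 236]
600 -151 400 242 [221, 221, 220, 220, 221, 220, 220, 200, 131, 64, 56, 62, 68, 74, 74, 74, 74] [236, 236, 236, 236, 236, 236, 235, 222, 161, 117, 127, 147, 168, 185, 186, 185, 183]
630 -31 266 210 [83, 82, 81, 81, 81, 81, 81, 82, 98, 134, 168, 199, 217, 222, 222, 222, 222] [198, 196, 193, 191, 191, 188, 185, 178, 159, 165, 195, 222, 234, 237, 237, 237, 237]
630 -151 405 210 [220, 220, 219, 219, 219, 220, 218, 169, 88, 60, 64, 70, 75, 77, 74, 74, 75] [236, 236, 236, 235, 236, 235, 233, 197, 131, 124, 143, 164, 183, 189, 183, 180, 181]
660 -31 266 176 [82, 82, 82, 81, 81, 82, 82, 82, 97, 129, 161, 191, 214, 220, 219, 219, 219] [196, 195, 193, 191, 190, 189, 186, 178, 157, 158, 186, 216, 231, 235, 235, 235, 235]
660 -151 409 177 [221, 221, 222, 222, 222, 222, 222, 203, 123, 68, 64, 68, 75, 80, 81, 80, 80] [236, 236, 236, 236, 236, 236, 235, 223, 156, 123, 133, 153, 174, 193, 197, 196, 195]
685 -31 266 146 [79, 79, 78, 78, 78, 78, 78, 77, 86, 120, 154, 183, 209, 217, 217, 217, 217] [190, 190, 188, 187, 186, 184, 183, 175, 154, 153, 179, 209, 228, 233, 233, 233, 233]
685 -151 413 147 [220, 219, 220, 219, 219, 219, 220, 207, 106, 61, 61, 66, 73, 78, 80, 79, 78] [234, 234, 234, 234, 234, 234, 233, 223, 144, 120, 133, 151, 172, 189, 195, 195, 195]
```

View pics/j.png

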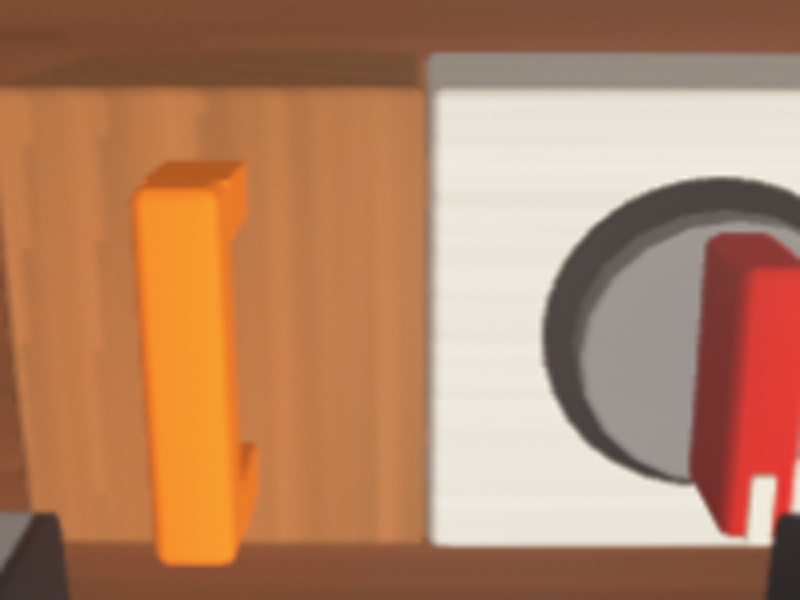

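Call:
apply_moves(
  fingers=[0, 0, 0, 0, 0],
  dp=[
    [-0.2, -2, 0],
    [-0.4, -4, 0],
    [-0.5, -6.1, 0],
    [-0.5, -6.1, 0],
    [-0.5, -6.1, 0],
  ],
  yaw=[0, 0, 0, 0, 0],
)

```text
clock: 21.1
position: [631.2, -91.0, 364.8]
ee_rot: [1.0, 0.001, 0.021, -0.002]
contact_force: [-1.6, 0.5, -0.1]
gripper_width: 85.3
```

```bash
python3 - <<'E'
from st import *
st();print(read_state()["joints"].round(3))
s=read_state();r=R.from_quat(s["ee_rot"]).as_matrix();print("grasp",(s["position"]+155*r[:,2]).round(1))
im=grab("wrist")
for c,q,m in comps(im,(0,150,110),(6,255,255),40):
    if 250>c[0]: pass
    print(c.round(),q,[np.round(v,1) for v in bar(im,m,136)])
hsv=cv2.cvtColor(im["color"],cv2.COLOR_BGR2HSV)
m=cv2.inRange(hsv,(0,190,200),(6,255,255));n,l,st_,c=cv2.connectedComponentsWithStats(m)
for i in range(1,n):
    if st_[i,4]>300:print("top face",c[i],st_[i],bar(im,(l==i).astype(np.uint8),136))
print(proj(im,[[637,-91,136],[609,-91,136],[665,-91,136]]))
E
```

```text
t 21.1 pos [631.2 -91.  364.8] jawdeg -89.89 tilt [0.0423 0.0034] j6 1.46 F [-1.6  0.5 -0.1] M [0.03 0.13 0.01] w 85.3
[ 1.100e-01  4.260e-01 -3.100e-02  1.000e-03 -1.071e+00  1.462e+00]
grasp [637.7 -90.5 209.9]
[267. 209.] [ 257  172   19   80 1267] [array([639.7, -91.1]), array([58.6, 12.9]), np.float64(0.2)]
[[265.79019856 216.7599476 ]
 [265.65424472 252.75435028]
 [265.93306002 177.88818495]]
```

Call:
apply_moves(
  fingers=[0, 0, 0, 0, 0, 0],
  dp=[
    [0, -0.05, -2],
    [0, -0.05, -5],
    [0, -0.05, -7],
    [0, -0.05, -8.2],
    [0, -0.05, -8.2],
    [0, -0.05, -8.2],
  ],
  yaw=[0, 0, 0, 0, 0, 0],
)

```text
clock: 21.75
position: [631.8, -90.6, 283.7]
ee_rot: [1.0, 0.002, 0.022, -0.002]
contact_force: [0.2, 0.0, 0.4]
gripper_width: 85.4
```

Call:
apply_moves(
  fingers=[1, 1, 1, 1, 1, 1, 1],
  dp=[
    [0, 0, 0],
    [0, 0, 0],
    [0, 0, 0],
    [0, 0, 0],
    [0, 0, 0],
    [0, 0, 0],
    [0, 0, 0],
  ],
  yaw=[0, 0, 0, 0, 0, 0, 0],
)

```text
clock: 22.45
position: [631.8, -91.7, 284.2]
ee_rot: [1.0, 0.002, 0.022, -0.001]
contact_force: [0.1, -5.6, 2.6]
gripper_width: 12.9
```

```bash
python3 - <<'E'
from st import *
st()
s=read_state();r=R.from_quat(s["ee_rot"]).as_matrix();t=155*r[:2,2];print("grasp",s["position"][:2]+t)
for a in(14,28,42,56,70,76):
    c=R.from_euler("z",-a,degrees=True).as_matrix()[:2,:2];print(a,((t-c@t)/10).round(2))
E
```

```text
t 22.45 pos [631.8 -91.7 284.2] jawdeg -89.81 tilt [0.0442 0.0017] j6 1.46 F [ 0.1 -5.6  2.6] M [-1.45  0.06 -0.08] w 12.9
grasp [638.62877022 -91.41095322]
14 [0.01 0.17]
28 [0.07 0.32]
42 [0.16 0.46]
56 [0.28 0.58]
70 [0.43 0.66]
76 [0.49 0.68]
```

Call:
apply_moves(
  fingers=[1, 1, 1, 1, 1, 1, 1, 1, 1, 1],
  dp=[
    [0, 0.08, 0],
    [0, 0.17, 0],
    [0, 0.25, 0],
    [0.07, 0.32, 0],
    [0.1, 0.4, 0],
    [0.16, 0.46, 0],
    [0.22, 0.52, 0],
    [0.28, 0.58, 0],
    [0.35, 0.62, 0],
    [0.35, 0.62, 0],
  ],
  yaw=[-7, -14, -21, -28, -35, -42, -49, -56, -63, -63],
)

```text
clock: 23.45
position: [635.0, -86.5, 284.3]
ee_rot: [0.853, -0.522, 0.019, 0.012]
contact_force: [-1.5, -5.5, -0.0]
gripper_width: 12.7
```

```bash
python3 st.py
```

```text
t 23.45 pos [635.  -86.5 284.3] jawdeg -152.93 tilt [ 0.0198 -0.0402] j6 0.32 F [-1.5 -5.5 -0. ] M [-1.44  0.18  0.09] w 12.7
```

Call:
apply_moves(
  fingers=[1, 1, 1, 1, 1],
  dp=[
    [0.04, 0.02, 0],
    [0.08, 0.04, 0],
    [0.1, 0.05, 0],
    [0.1, 0.05, 0],
    [0.1, 0.05, 0],
  ],
  yaw=[-4, -7, -10, -10, -10],
)

```text
clock: 23.95
position: [636.0, -86.1, 284.3]
ee_rot: [0.805, -0.592, 0.018, 0.014]
contact_force: [-1.0, -3.6, 0.8]
gripper_width: 12.9
```

```bash
python3 st.py
```

```text
t 23.95 pos [636.  -86.1 284.3] jawdeg -162.68 tilt [ 0.0123 -0.0441] j6 0.14 F [-1.  -3.6  0.8] M [-0.92  0.05  1.45] w 12.9
```

The wrist moment Mz rose from 0.09 to 1.45 N m, so the knob is at its stop. I'll ease off slightly, release and lift.

Call:
apply_moves(
  fingers=[1, 0.5, 0, 0, 0, 0, 0, 0, 0, 0],
  dp=[
    [0, 0, 0],
    [0, 0, 0],
    [0, 0, 0],
    [0, 0, 0],
    [0, 0, 0],
    [0, 0, 1],
    [0, 0, 3],
    [0, 0, 6],
    [0, 0, 10],
    [0, 0, 13],
  ],
  yaw=[3, 3, 3, 3, 3, 3, 3, 3, 3, 3],
)

```text
clock: 24.95
position: [636.0, -86.2, 418.0]
ee_rot: [0.82, -0.571, 0.02, 0.013]
contact_force: [0.7, -0.0, 0.3]
gripper_width: 85.4
```

Call:
apply_moves(
  fingers=[0, 0, 0, 0, 0, 0, 0, 0, 0, 0],
  dp=[
    [0, 0, 2],
    [-1, -4, 4],
    [-3, -8, 4],
    [-5, -12, 4],
    [-8, -16, 4],
    [-11, -20, 4],
    [-14, -24, 4],
    [-17, -28, 4],
    [-20, -32, 4],
    [-20, -32, 4],
  ],
  yaw=[0, 0, 0, 0, 0, 0, 0, 0, 0, 0],
)

```text
clock: 25.95
position: [432.3, -409.9, 459.1]
ee_rot: [0.818, -0.574, 0.02, 0.013]
contact_force: [-0.3, 0.7, 0.2]
gripper_width: 85.3
```

```bash
python3 - <<'E'
from st import *
st();ims=[]
for n in("top","scene"):
    im=grab(n);np.save(n+"9.npy",im,allow_pickle=True)
    for nm,lo,hi,z in(("or",(8,200,200),(18,255,255),126),("red",(0,190,120),(4,255,255),136),("cap",(55,100,175),(80,255,255),205),("black",(0,0,0),(180,255,45),220),("white",(0,0,190),(180,30,255),90)):
        for c,s,m in comps(im,lo,hi,25):
            b=bar(im,m,z)
            if 380<b[0][0]<780 and abs(b[0][1])<260:print(n,nm,c.round(1),s[4],[np.round(v,1) for v in b])
t=np.load("top9.npy",allow_pickle=True).item()["color"][80:260,190:350];s=np.load("scene9.npy",allow_pickle=True).item()["color"][140:300,130:310]
cv2.imwrite("pics/fin.png",np.hstack([cv2.resize(t,(400,450),interpolation=cv2.INTER_CUBIC),cv2.resize(s,(400,450),interpolation=cv2.INTER_CUBIC)]))
E
```

```text
t 25.95 pos [ 432.3 -409.9  459.1] jawdeg -160.12 tilt [ 0.0182 -0.0449] j6 0.82 F [-0.3  0.7  0.2] M [0.14 0.03 0.02] w 85.3
top or [253.8 153.9] 108 [array([637.3,  14.7]), array([73.2, 12.1]), np.float64(0.6)]
top or [323.1 155.6] 125 [array([ 636.8, -194.2]), array([12.2, 79.4]), np.float64(89.8)]
top red [288.4 153.3] 53 [array([637. , -88.8]), array([48.5,  9. ]), np.float64(0.2)]
top cap [194.  109.2] 111 [array([756.8, 189.4]), array([33.3, 30.6]), np.float64(45.5)]
top cap [318.6 209.8] 59 [array([ 471.1, -169.2]), array([22.6, 19.8]), np.float64(0.1)]
top black [250.9 108.4] 74 [array([756.7,  24.5]), array([26.1, 22.7]), np.float64(0.6)]
top white [288.  157.1] 868 [array([637.7, -89.5]), array([106.6, 115.7]), np.float64(0.6)]
top white [236.8 222.8] 734 [array([431. ,  68.5]), array([95.4, 93. ]), np.float64(45.7)]
scene cap [203.3 164.8] 35 [array([ 471.3, -171.1]), array([21., 22.]), np.float64(48.7)]
scene cap [329.6 215.7] 97 [array([699.4, 195.4]), array([33.4, 31.1]), np.float64(84.4)]
scene white [270.5 178.3] 701 [array([461.5,  49.4]), array([108.9, 135. ]), np.float64(61.8)]
scene white [232.6 226.3] 654 [array([637.9, -92. ]), array([107.7, 117.3]), np.float64(0.2)]
```

View pics/fin.png

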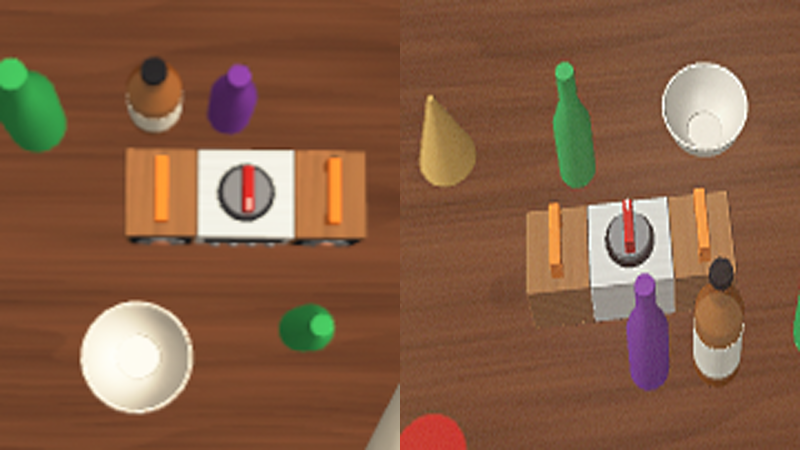

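```bash
python3 -c "
from bench import *
print(job_done())"
```

```text
the job is handed in; nothing more can be done
None
```

The music set is back together and the job is handed in, at about 26 s on the robot's clock.

- **Green bottle:** I moved it out of the gap and stood it upright at about (471, −170). Both fixed cameras agree on that position.
- **Speaker:** It is pushed against the unit until contact, at about 7 N side force. In the close-up I saw no gap along the joint. The back edges lined up to about 0.3 mm just before contact, and the front edges look flush. The handle's centre was measured at (637, 15) against an expected (637, 14).
- **Knob:** I turned it clockwise until the wrist moment jumped to about 1.4 N m, meaning it was against its stop. I then released it, and it sprang back to lie along the unit's x axis.
- **Left alone:** The bowl and amber bottle measured the same as at the start. The hat and purple bottle were only checked by eye in the last picture, where both are still standing.

**Disagreements:** The tool picked up a tilt of 1.5 to 2.5° after the last joint ran into its limit once, on the first approach to the speaker. The tilt was about the jaw axis, so I kept the grasp points on target and it did no visible harm. Just after contact the automatic edge reading for the speaker's back edge was too noisy to use, so I relied on the close-up instead.

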